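# Set the iris lever of the inspection light to the red index

## Task

At the garment inspection table, set the iris of the light base: with closed fingertips, gently push the blue lever post round to the green zero stop, then push it back round the scale until its blue pointer points at the tip of the red index clip, and move clear. Only push: do not lift the ring off its seat, and leave the loupe and the other things on the table where they are.

Things in the scene. Friction and masses are not known exactly. Their poses are not given: they have to be found in the camera images.
- light_base: the fixed iris light base with its ring and lever; origin under its middle, on the ring axis, at table height; at joint angle a the lever points a - 0.95 rad counterclockwise from its x axis
- ring_axis (a point): point on the vertical axis about which the iris ring turns, 60 mm above the table (level with the ring's top). The light base is a fixed grey round housing, 290 mm across, flat top 45 mm above the table; the black knurled ring (146 mm across) lies on it.
- iris_ring (a joint): angle of the iris ring in rad: 0 with the lever at the green zero stop, growing counterclockwise seen from above, to 1.9 at the black far stop. It stays where it is left; about 1.5 to 2 N at the lever post moves it.
- lever_post (a point): middle of the blue upright lever post, a round peg 14 mm across that stands 98 mm from the ring axis on a steel arm fixed to the ring. The post's top is 100 mm above the table, this point 75 mm. Beside the post nothing on the housing except the loupe is higher than 61 mm.
- pointer (a point): tip of the blue pointer that sticks outward from the foot of the lever post over the white scale; 118 mm from the ring axis, 52 mm above the table, in line with the axis and the post
- index (a point): tip of the red index clip fixed on the rim of the housing at some angle of the scale (its highest part is 55 mm above the table); the tip is also 118 mm from the ring axis, so pointer and index tips meet when the lever is set
- ring_lift (a joint): how far the iris ring with its lever has been lifted off its seat (m), 0 when seated; it is held down by its weight only (about 4 N)
- thread_loupe: bystander, loose: folding thread-counting loupe, dark steel, 36 x 36 x 43 mm, standing on the bright window in the middle of the ring. Origin at its underside
- magnifier: bystander, loose: black hand magnifier lying flat, 72 mm round, about 170 mm long, 12 mm thick; placed by its lens centre. Origin at its underside
- dosing_syringe: bystander, loose: clear plastic dosing syringe lying flat, about 150 mm long, 29 mm thick. Origin at its underside
- tape_case: bystander, loose: yellow steel-tape case, 60 x 36 x 58 mm. Origin at its underside
- pin_jar: bystander, loose: clear jar with white cap, 60 mm across, 75 mm high. Origin at its underside
- card_block: bystander, loose: block of white cards, 75 x 105 x 20 mm. Origin at its underside
- tally_counter: bystander, loose: round steel tally counter, 52 mm across, 46 mm high. Origin at its underside

How it is judged:
By the outcome, as a careful person would: the job done as asked, in the order asked, and still so for the second after the job is handed in, with the robot touching nothing.
It also fails if it takes over 61 s, if anything falls off the work surface, if the arm or the gripper's body presses on something with over 40 N, if the wrist force passes 120 N, or if a joint passes its speed limit or range.

## Robot

A 6-joint arm with a two-finger parallel gripper is mounted at the origin on the work surface. World frame = base frame: x ahead of the robot, y to its left, z up, the work surface at z = 0. Lengths are in m, angles in degrees, forces in N, time in s.
With the tool pointing down it reaches from about 0.375 to 0.75 m from the base axis. Payload 9 kg.
Tool frame: the origin (TCP) lies at the very end of the fingers, on their centre line; the grasp point (between the pads) lies robot.pinch_z behind it (robot.pinch_z is the distance from the TCP to the grasp point, in m); z points along the fingers, x is the direction in which the jaws open and shut, and the axes are right-handed (so a half turn about z gives the same grasp; the last joint's range is limited). The gripper opens to 85 mm and grips with 20 to 120 N. Pads are 22 mm wide; open, the fingers measure 114 mm over their backs; the gripper's body (76 mm by 85 mm) begins 54 mm behind the grasp point. The pads swing forward as they close: fully open they stand 13 mm farther back than shut.
Start: joints at [64.188, 5.964, 5.575, 89.605, 0, 77.527], TCP at [0.138, 0.584, 0.231] pointing down, gripper open.
Joint ranges: [-171.21, 171.21], [-48.23, 106.86], [-62.78, 66.21], [-105.2, 120.99], [-86.42, 89.51], [-180, 180]. Speed limits (degrees/s): [127.2, 127.2, 147.25, 180, 180, 180].

## Interface

Orientations are given as [roll, pitch, yaw] about the fixed x, y, z axes, in that order (R = Rz(yaw) Ry(pitch) Rx(roll)).
In Python, from workcell import robot, vision, finder gives the robot as it stands.
- The arm moves only by the shell command python3 -m handwheel 'ROWS' [FORCE]. ROWS is JSON, a list that holds one entry, the list of rows, each a list of 7 numbers: the turn, a rotation vector about the tool's x, y, z in degrees, then the shift along the tool's x, y, z in m, then the closure, from -1 (fully open) to 1 (shut), so that 0 is half open. In form: [[[ax, ay, az, tx, ty, tz, gripper], ...]]. A call has 1 to 20 rows; each row shifts and turns the commanded pose from where the row before left it, along the tool's axes as they then stand; what a row does not reach is not made up. A row lasts 1/12 s, in which the tool goes at most 41.7 mm and 7.16 degrees, less where a joint would pass 70% of its speed; a pose out of reach is approached as far as the arm can. A call is refused whole if a number of a shift passes 0.0417 or a number of a turn 7.16, either way. A call with a gripper value outside its range is refused whole. The fingers move at their own pace and stop on an object; FORCE is the grip in N (left out, the last holds). Time passes only in rows, so rows that do not move let the fingers close. It gives the time, the measured TCP pose, the force and the opening at its end, in the units of the state.
- robot.read_state(): the state, without advancing time (a new reading comes with each control period).
- vision.camera(name): name is "side" or "top" or "wrist"; returns (picture, depth): 480x640x3 uint8, red, green, blue; 480x640 float32, m along the optical axis (not along the pixel's ray), 0 where there is no reading.
- vision.camera_info(name): a dict with "fx", "fy", "cx", "cy" (pixels), "rvec" (rotation vector, rad) and "tvec" (3), from world to camera coordinates, as OpenCV has them; the wrist camera has in their place "T_tool_cam" (4x4, takes a point from camera to tool coordinates, whose origin is the TCP and whose axes are the tool frame's). Camera axes: x right, y down, z forward; pixel columns grow to the right and rows downward; lengths in m; the calibration is good to about 2 mm. A picture is of the moment at which its call begins: read the wrist's pose just before it. camera_info takes no time and is no camera call.
- robot.finish_job(): hands the job in, once; it reports no verdict.
Trained networks look in the newest picture that a camera, given by its name, has taken for a name from the list of things; names that differ only in an ending like _2 or _b are one class to them, and where a whole thing is asked for, a point or a joint stands for the part that bears it (a point fixed in the world has none). Each returns a list of dicts, best first, with "confidence" (0 to 1); they miss things now and then, are a little off and sometimes report something else, mostly with a low value. They report only what shows in the picture. A call takes as long as a camera call.
- finder.cut_out(camera, name): "region" (480x640 bool, what is visible of it) and "location" ([column, row] in pixels, amid what is visible of it).
The state is a dict: "time_s": time; "q": joint angles; "qvel": joint speeds; "joint_efforts": joint torques, N m; "eef_pos": TCP position; "tcp_rot": TCP orientation; "wrist_force": force on the tool from outside, world axes, zero at the start; "moment": the same for the moment, N m; "gripper_width": opening from 0.0 (shut) to 1.0 (fully open).
Only numpy, scipy, OpenCV 4.12 (cv2) and the standard library are available. Lean on these libraries where they do the work, as an engineer would, in place of code of your own. Each camera call takes 0.05 s, during which the arm holds its last target.

## Working session

There is one attempt and no reset: what is moved stays moved. The work goes in short steps, Python scripts to look and compute and a shell command to move; the robot and the scene stay as the last step left them, time stands still between calls to the robot, and variables do not carry over. Pictures are saved under pics/ and viewed, and the job is handed in when it is done.

```bash
ls; mkdir -p pics; python3 - <<'E'
from workcell import robot, vision, finder
import cv2,numpy as np
for n in ["top","side"]:
    p,d=vision.camera(n); cv2.imwrite(f"pics/{n}0.png",p[:,:,::-1]); np.save(f"{n}_d.npy",d); np.save(f"{n}_p.npy",p)
    print(vision.camera_info(n))
s=robot.read_state(); print(s, robot.pinch_z)
E
```

```text
pics
{'fx': 460.35257181271385, 'fy': 460.35257181271385, 'cx': 315.77062506767055, 'cy': 244.719218664115, 'rvec': array([ 2.18782938, -2.14982481,  0.0800253 ]), 'tvec': array([0.03292697, 0.60573364, 0.85166958])}
{'fx': 527.7730987839401, 'fy': 527.7730987839401, 'cx': 322.0119075937344, 'cy': 240.7528305996207, 'rvec': array([ 2.41673786, -0.39812686,  0.11965316]), 'tvec': array([-0.54788481,  0.22812519,  0.79669449])}
{'time_s': 0.1, 'q': array([6.41890828e+01, 5.99567188e+00, 5.53054704e+00, 8.96046139e+01,
       4.79063680e-04, 7.75269544e+01]), 'qvel': array([ 0.09772393, -0.01423955,  0.08421596,  0.04609851, -0.06222257,
        0.01753043]), 'joint_efforts': array([ 6.68933149e-03, -5.58206570e+01,  5.04720104e+01,  1.30852667e-02,
       -2.67323994e-04,  4.32292325e-05]), 'eef_pos': array([0.13826575, 0.58353876, 0.23058594]), 'tcp_rot': array([-1.79984470e+02,  6.79892798e-02,  7.66621373e+01]), 'wrist_force': array([-0.26722716, -0.01077503, -0.40876631]), 'moment': array([0.02364493, 0.01934124, 0.00753569]), 'gripper_width': 0.9989807169155779} 0.0187
```

View pics/top0.png

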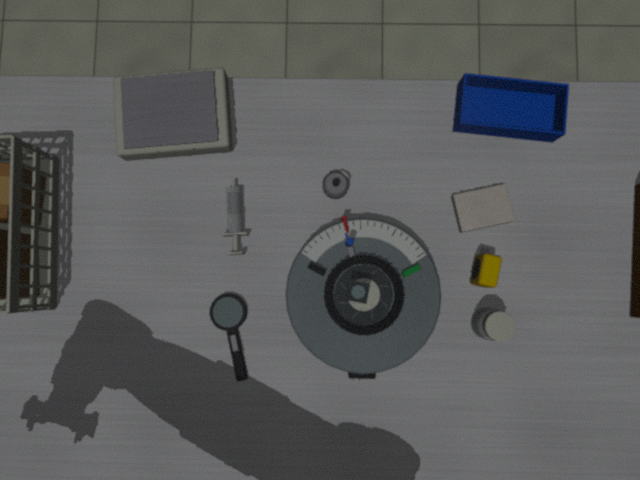

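View pics/side0.png

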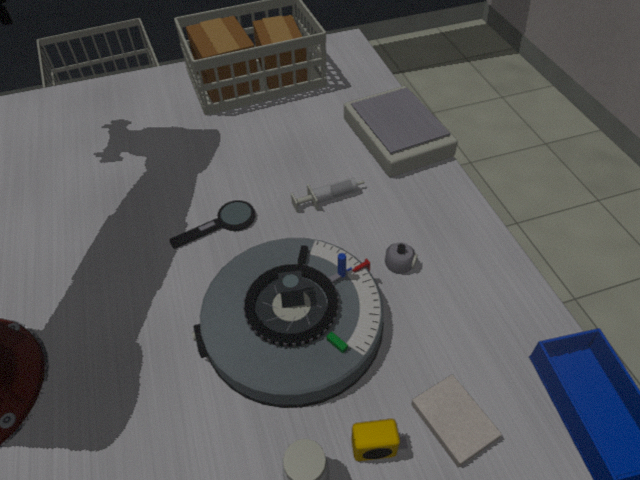

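The top view shows the base at about (364,295). The green stop is at (412,270), the black stop at (316,268), the blue post at (349,241) and the red clip at (346,222). Next I'll measure these.

```bash
cat > h.py <<'E'
import numpy as np,cv2
from workcell import robot, vision, finder
def info(n):
    c=vision.camera_info(n)
    if "rvec" in c:
        R=cv2.Rodrigues(c["rvec"])[0]; t=c["tvec"]; return c,R,t
    return c,None,None
def ray_z(n,uv,z):
    c,R,t=info(n); uv=np.atleast_2d(uv).astype(float)
    d=np.c_[(uv[:,0]-c["cx"])/c["fx"],(uv[:,1]-c["cy"])/c["fy"],np.ones(len(uv))]@R
    o=-R.T@t; s=(np.asarray(z)-o[2])/d[:,2]; return o+d*s[:,None]
def cloud(n,d):
    c,R,t=info(n); v,u=np.mgrid[:480,:640]
    P=np.stack([(u-c["cx"])/c["fx"]*d,(v-c["cy"])/c["fy"]*d,d],-1); return (P-t)@R
def fitc(p):
    A=np.c_[2*p[:,:2],np.ones(len(p))]; x=np.linalg.lstsq(A,(p[:,:2]**2).sum(1),rcond=None)[0]
    return x[:2],np.sqrt(x[2]+x[0]**2+x[1]**2)
def proj(n,P):
    c,R,t=info(n); q=np.atleast_2d(P)@R.T+t
    return np.c_[q[:,0]/q[:,2]*c["fx"]+c["cx"],q[:,1]/q[:,2]*c["fy"]+c["cy"]]
E
python3 - <<'E'
from h import *
for n in ["top","side"]:
    p=np.load(n+"_p.npy"); d=np.load(n+"_d.npy"); X=cloud(n,d); z=X[:,:,2]
    m0=(d>0)
    print(n,"table z",np.median(z[m0&(abs(z)<.02)]))
    hsv=cv2.cvtColor(p,cv2.COLOR_RGB2HSV)
    f=finder.cut_out(n,"light_base")
    print([ (x["confidence"],x["location"],x["region"].sum()) for x in f])
    # housing top pixels
    B=ray_z(n,[[364,295]] if n=="top" else [[292,308]],.06)[0]; print("approx",B)
    near=np.hypot(X[:,:,0]-B[0],X[:,:,1]-B[1])<.17
    top=(near&m0&(abs(z-.045)<.008)).astype(np.uint8)
    cs=max(cv2.findContours(top,cv2.RETR_EXTERNAL,cv2.CHAIN_APPROX_NONE)[0],key=len)[:,0]
    W=ray_z(n,cs,.045)
    for i in range(6):
        c,r=fitc(W); e=abs(np.hypot(*(W[:,:2]-c).T)-r); W=W[e<max(.002,2*e.mean())]
    print("circle",c,r,len(W),e.mean())
    V=p.astype(int)
    for nm,mk in dict(blue=(V[:,:,2]>V[:,:,0]+35)&(V[:,:,2]>V[:,:,1]+25),red=(V[:,:,0]>V[:,:,1]+50)&(V[:,:,0]>V[:,:,2]+40),green=(V[:,:,1]>V[:,:,0]+40)&(V[:,:,1]>V[:,:,2]+30)).items():
        mk=mk&near; q=np.argwhere(mk)[:,::-1]; print(nm,len(q),q.mean(0),q.min(0),q.max(0),X[mk].mean(0),X[mk].max(0)[2])
    s=4; u0,v0=(320,200) if n=="top" else (290,225)
    cr=cv2.resize(p[v0:v0+100,u0:u0+130,::-1],None,fx=6,fy=6,interpolation=cv2.INTER_CUBIC); cv2.imwrite(f"pics/{n}_crop.png",cr)
E
```

```text
top table z -0.00037861024406411525
[(0.66, [365.8, 297.7], np.int64(18555)), (0.55, [342.8, 221.9], np.int64(44))]
approx [ 0.51192216 -0.04627446  0.06      ]
circle [ 0.51368756 -0.04484965] 0.14284201660154122 440 0.000510149166142397
blue 82 [395.90243902 200.64634146] [345  78] [553 245] [ 0.58420228 -0.00275003  0.3288656 ] 0.9024096811166797
red 42 [344.88095238 222.45238095] [342 216] [347 231] [ 0.6453211  -0.01025908  0.05237588] 0.0557474924871269
green 95 [410.92631579 270.31578947] [403 265] [419 276] [ 0.55832753 -0.13174526  0.05763504] 0.06088850397844389
side table z 0.0002706912218739604
[(0.76, [294.8, 324.9], np.int64(23925)), (0.46, [315.2, 319.4], np.int64(3368))]
approx [ 0.510408   -0.05861917  0.06      ]
circle [ 0.51252835 -0.04813392] 0.14324532148312905 482 0.0005300062326548749
blue 146 [341.53424658 263.81506849] [338 253] [351 276] [ 0.60508819 -0.01918537  0.0821102 ] 0.1023296139479823
red 63 [361.31746032 264.84126984] [353 259] [369 270] [ 0.6430305  -0.01083432  0.05294935] 0.057905718067412355
green 162 [336.51234568 340.67901235] [327 332] [346 349] [ 0.5568809  -0.13255545  0.05720478] 0.06098460156174215
```

```bash
ls pics
```

```text
side0.png
side_crop.png
top0.png
top_crop.png
```

View pics/top_crop.png

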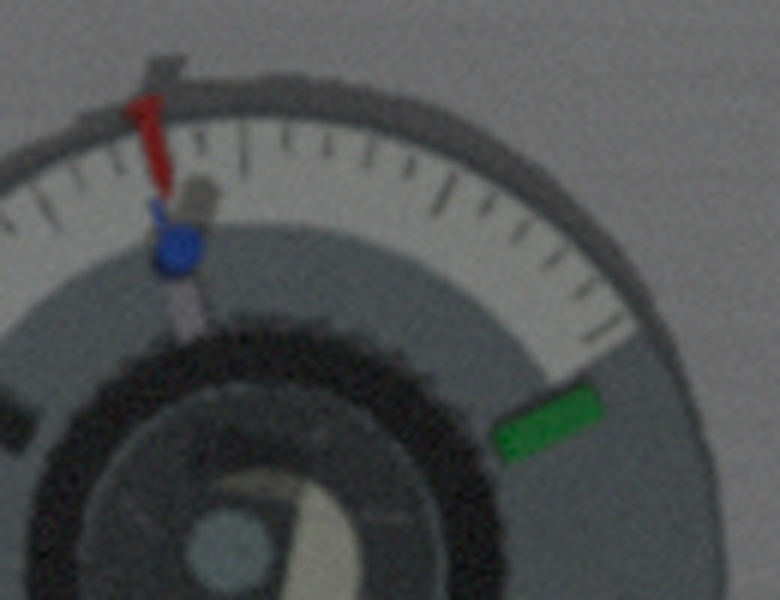

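View pics/side_crop.png

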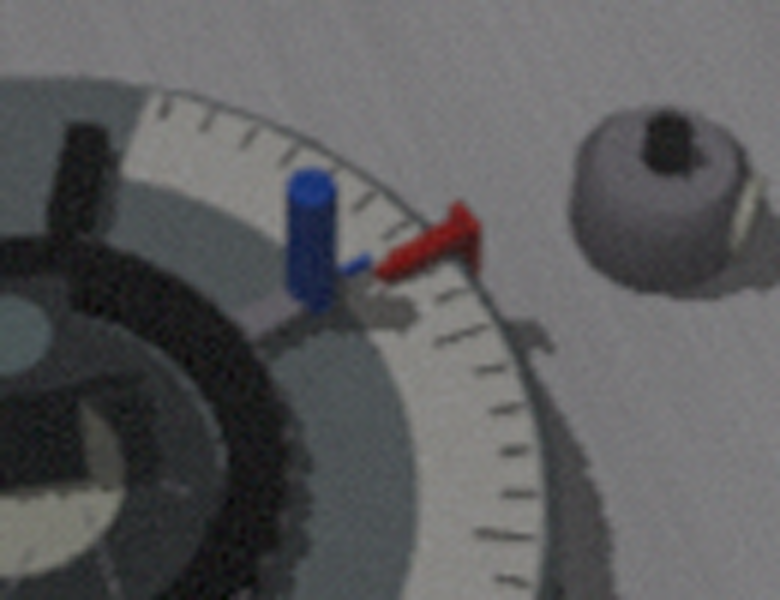

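```bash
python3 - <<'E'
from h import *
C={"top":np.array([.51369,-.04485]),"side":np.array([.51253,-.04813])}
P={"top":dict(ptr=[345.8,234.2],idx=[347.7,232.5]),"side":dict(ptr=[351.7,268.3],idx=[352.5,271.2])}
for n in P:
  for k,uv in P[n].items():
    w=ray_z(n,[uv],.052)[0][:2]-C[n]; print(n,k,np.hypot(*w),np.degrees(np.arctan2(w[1],w[0])))
# post top
for n,uv in (("top",[320+180/6,200+248/6]),("side",[290+312/6,225+185/6])):
    w=ray_z(n,[uv],.1)[0][:2]; print(n,"post",w); w=w-C[n]; print(np.hypot(*w),np.degrees(np.arctan2(w[1],w[0])))
for n,uv in (("top",[[320+605/6,200+330/6],[320+448/6,200+195/6],[320+245/6,200+148/6]]),):
  for u in uv:
    w=ray_z(n,[u],.0455)[0][:2]-C[n]; print(n,"tick",np.hypot(*w),np.degrees(np.arctan2(w[1],w[0])))
w=ray_z("top",[[410.9,270.3],[316.5,268]],.06)[:,:2]-C["top"]; print("stops",np.hypot(*w.T),np.degrees(np.arctan2(w[:,1],w[:,0])))
E
```

```text
top ptr 0.11445444830158134 16.54456646668645
top idx 0.11664035168721677 14.450014424838962
side ptr 0.11901174945164947 17.83848705071353
side idx 0.11651644747420165 15.161974235585504
top post [ 0.60555328 -0.01738228]
0.09588189684258379 16.64700637043874
side post [ 0.60631043 -0.01731063]
0.09871475539155944 18.192241193953866
top tick 0.130494196151049 -55.52962601628883
top tick 0.1293578976992706 -27.09866142153158
top tick 0.1289576645896476 1.9346089165290032
stops [0.09721569 0.09719179] [-62.7075478   61.92840467]
```

```bash
python3 -m handwheel '[[[0,0,0,-0.0227,0.0288,0,1],[0,0,0,-0.0227,0.0288,0,1],[0,0,0,-0.0227,0.0288,0,1],[0,0,0,-0.0227,0.0288,0,1],[0,0,0,-0.0227,0.0288,0,1],[0,0,0,-0.0227,0.0288,0,1],[0,0,0,-0.0227,0.0288,0,1],[0,0,0,-0.0227,0.0288,0,1],[0,0,0,-0.0227,0.0288,0,1],[0,0,0,-0.0227,0.0288,0,1],[0,0,0,-0.0227,0.0288,0,1],[0,0,0,-0.0227,0.0288,0,1],[0,0,0,-0.0227,0.0288,0,1],[0,0,0,-0.0227,0.0288,0,1],[0,0,0,-0.0227,0.0288,0,1],[0,0,0,-0.0227,0.0288,0,1],[0,0,0,-0.0227,0.0288,0,1],[0,0,0,-0.0227,0.0288,0,1],[0,0,0,-0.0227,0.0288,0,1],[0,0,0,-0.0227,0.0288,0,1]]]' 60
python3 -m handwheel '[[[0,0,5.2,0,0,0,1],[0,0,5.2,0,0,0,1],[0,0,5.2,0,0,0,1],[0,0,5.2,0,0,0,1],[0,0,5.2,0,0,0,1],[0,0,5.2,0,0,0,1],[0,0,5.2,0,0,0,1],[0,0,5.2,0,0,0,1],[0,0,0,0,0,0,1],[0,0,0,0,0,0,1]]]'
```

```text
time_s: 1.87
eef_pos: [0.595, 0.0075, 0.2311]
tcp_rot: [-180.0, -0.0, 76.6]
wrist_force: [0.4, 0.5, 1.3]
gripper_width: 0.001
time_s: 2.7
eef_pos: [0.5941, 0.0092, 0.2311]
tcp_rot: [-180.0, 0.0, 35.2]
wrist_force: [-0.7, 0.3, 0.1]
gripper_width: -0.001
```

```bash
python3 - <<'E'
from h import *
p,d=vision.camera("wrist"); cv2.imwrite("pics/w1.png",p[:,:,::-1]); print(vision.camera_info("wrist"))
p,d=vision.camera("side"); cv2.imwrite("pics/s1.png",p[:,:,::-1])
E
```

```text
{'fx': 366.12390630761394, 'fy': 366.12390630761394, 'cx': 316.5325817059002, 'cy': 236.97332721193968, 'T_tool_cam': array([[ 9.99999754e-01, -7.10895425e-05, -6.98053425e-04,
         2.56410883e-06],
       [ 2.93436781e-04,  9.46050611e-01,  3.24018758e-01,
        -8.39520243e-02],
       [ 6.37359524e-04, -3.24018883e-01,  9.46050399e-01,
        -1.43889227e-01],
       [ 0.00000000e+00,  0.00000000e+00,  0.00000000e+00,
         1.00000000e+00]])}
```

View pics/w1.png

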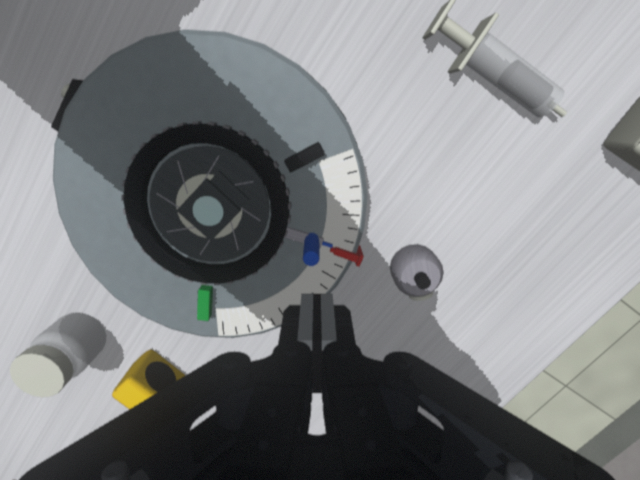

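View pics/s1.png

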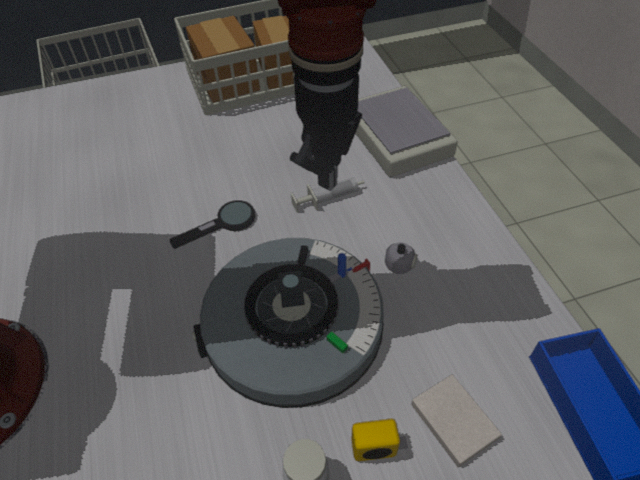

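```bash
cat >> h.py <<'E'
from scipy.spatial.transform import Rotation as Ro
def wray(uv,z,s=None):
    s=s or robot.read_state(); c=vision.camera_info("wrist"); T=np.eye(4); T[:3,:3]=Ro.from_euler("xyz",s["tcp_rot"],degrees=True).as_matrix(); T[:3,3]=s["eef_pos"]
    M=T@c["T_tool_cam"]; uv=np.atleast_2d(uv).astype(float)
    d=np.c_[(uv[:,0]-c["cx"])/c["fx"],(uv[:,1]-c["cy"])/c["fy"],np.ones(len(uv))]@M[:3,:3].T; o=M[:3,3]
    return o+d*((z-o[2])/d[:,2])[:,None]
def ang(w,C=(.513,-.0465)):
    w=np.atleast_2d(w)[:,:2]-C; return np.c_[np.hypot(*w.T),np.degrees(np.arctan2(w[:,1],w[:,0]))]
E
python3 - <<'E'
from h import *
print("post top",wray([[311,238]],.1),"ptr,idx",wray([[332,246],[331,248]],.052))
p=wray([[332,245],[331,249]],.052); print(ang(p))
# ring center: fit housing outline roughly
print("axis from window centre?",wray([[209,202]],.055))
im=cv2.imread("pics/w1.png"); cv2.imwrite("pics/w1c.png",cv2.resize(im[220:280,280:380],None,fx=8,fy=8,interpolation=cv2.INTER_CUBIC))
E
```

```text
post top [[ 0.59672486 -0.00248422  0.1       ]] ptr,idx [[ 0.62632438 -0.01162749  0.052     ]
 [ 0.62673521 -0.01379674  0.052     ]]
[[ 0.11824813 17.56361806]
 [ 0.11869022 15.58466439]]
axis from window centre? [[ 0.5109773  -0.04031441  0.055     ]]
```

View pics/w1c.png

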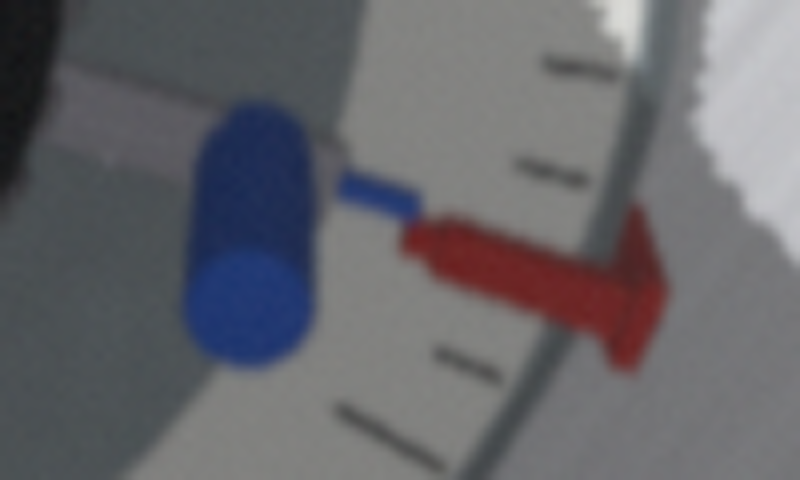

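```bash
python3 - <<'E'
from h import *
p=wray([[311.2,258.7]],.1); print(p,ang(p))
p=wray([[332.5,245.6],[330.2,250.4]],.052); print(p,ang(p))
E
```

```text
[[ 0.60702074 -0.01694624  0.1       ]] [[ 0.0985562 17.4496197]]
[[ 0.62647283 -0.01103195  0.052     ]
 [ 0.62753892 -0.01619281  0.052     ]] [[ 0.11888678 17.35760777]
 [ 0.11848076 14.82090148]]
```

```bash
python3 -m handwheel '[[[0,0,0,0,0,0.02,1],[0,0,0,0,0,0.02,1],[0,0,0,0,0,0.02,1],[0,0,0,0,0,0.02,1],[0,0,0,0,0,0.02,1],[0,0,0,0,0,0.02,1],[0,0,0,0,0,0.02,1],[0,0,0,0,0,0.01,1],[0,0,0,0,0,0.008,1],[0,0,0,0,0,0,1],[0,0,0,0,0,0,1]]]'
python3 - <<'E'
from h import *
p,d=vision.camera("wrist"); cv2.imwrite("pics/w2.png",p[:,:,::-1]); s=robot.read_state();print(s["wrist_force"],ang(s["eef_pos"]))
E
```

```text
time_s: 3.72
eef_pos: [0.5944, 0.0092, 0.0739]
tcp_rot: [180.0, -0.0, 35.1]
wrist_force: [0.4, 0.1, 0.2]
gripper_width: 0.001
[ 0.05041737 -0.44909736  0.54983191] [[ 0.09891587 34.19480333]]
```

View pics/w2.png

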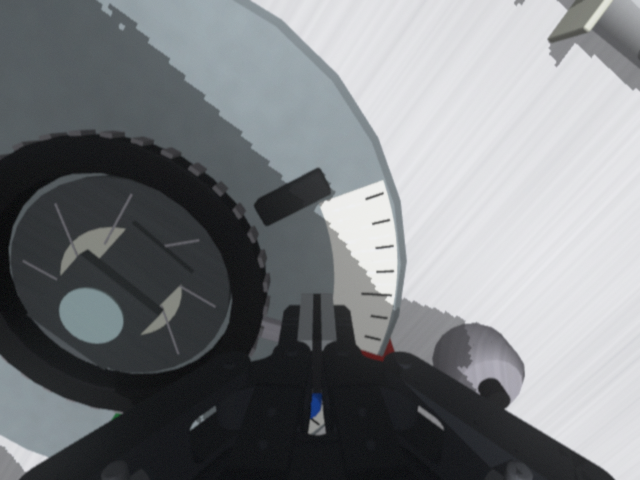

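```bash
python3 -m handwheel '[[[0,0,2,-0.0001,0.0034,0,1],[0,0,2,0,0.0034,0,1],[0,0,2,-0.0001,0.0034,0,1],[0,0,2,0,0.0034,0,1],[0,0,2,-0.0001,0.0034,0,1],[0,0,2,0,0.0034,0,1],[0,0,2,-0.0001,0.0034,0,1],[0,0,2,0,0.0034,0,1],[0,0,2,-0.0001,0.0034,0,1],[0,0,2,0,0.0034,0,1],[0,0,2,-0.0001,0.0034,0,1],[0,0,2,0,0.0034,0,1],[0,0,2,-0.0001,0.0034,0,1],[0,0,2,0,0.0034,0,1],[0,0,2,-0.0001,0.0034,0,1],[0,0,2,0,0.0034,0,1],[0,0,2,-0.0001,0.0034,0,1],[0,0,2,0,0.0034,0,1],[0,0,2,-0.0001,0.0034,0,1],[0,0,2,0,0.0034,0,1]]]'
python3 - <<'E'
from h import *
p,d=vision.camera("side"); cv2.imwrite("pics/s3.png",p[:,:,::-1]); s=robot.read_state();print(s["wrist_force"],ang(s["eef_pos"]))
E
```

```text
time_s: 5.43
eef_pos: [0.6123, -0.0551, 0.0748]
tcp_rot: [-180.0, -0.1, -5.0]
wrist_force: [-0.4, 1.8, -0.3]
gripper_width: 0.002
[-1.82850559  0.87526574 -0.11255807] [[ 0.09973412 -5.30831982]]
```

View pics/s3.png

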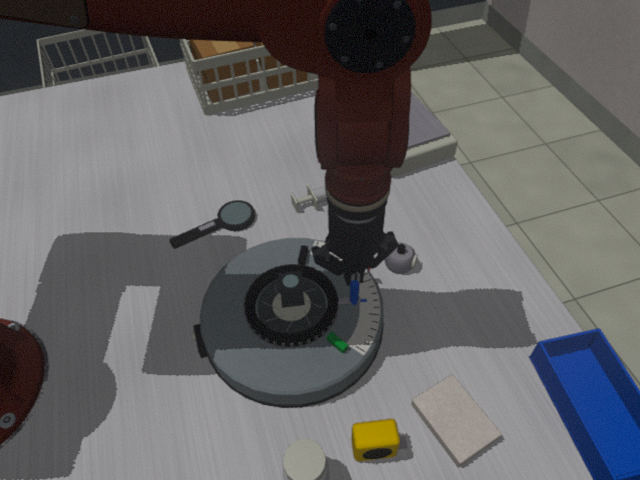

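The lever follows, with the post now at about (355,292) in the side view. I'll continue the arc.

```bash
python3 -m handwheel '[[[0,0,2,-0.0001,0.0034,0,1],[0,0,2,-0.0001,0.0034,0,1],[0,0,2,-0.0001,0.0034,0,1],[0,0,2,-0.0001,0.0034,0,1],[0,0,2,-0.0001,0.0034,0,1],[0,0,2,-0.0001,0.0034,0,1],[0,0,2,-0.0001,0.0034,0,1],[0,0,2,-0.0001,0.0034,0,1],[0,0,2,-0.0001,0.0034,0,1],[0,0,2,-0.0001,0.0034,0,1],[0,0,2,-0.0001,0.0034,0,1],[0,0,2,-0.0001,0.0034,0,1],[0,0,2,-0.0001,0.0034,0,1],[0,0,2,-0.0001,0.0034,0,1],[0,0,2,-0.0001,0.0034,0,1],[0,0,2,-0.0001,0.0034,0,1],[0,0,2,-0.0001,0.0034,0,1]]]'
python3 - <<'E'
from h import *
p,d=vision.camera("side"); cv2.imwrite("pics/s4.png",cv2.resize(p[220:380,220:420,::-1],None,fx=4,fy=3.75,interpolation=cv2.INTER_CUBIC)); s=robot.read_state();print(s["wrist_force"],ang(s["eef_pos"]))
E
```

```text
time_s: 6.9
eef_pos: [0.591, -0.1081, 0.0749]
tcp_rot: [-179.9, -0.2, -39.0]
wrist_force: [2.7, 0.3, 0.4]
gripper_width: 0.003
[1.12421292 0.89593917 0.71751116] [[  0.09931159 -38.61323013]]
```

View pics/s4.png

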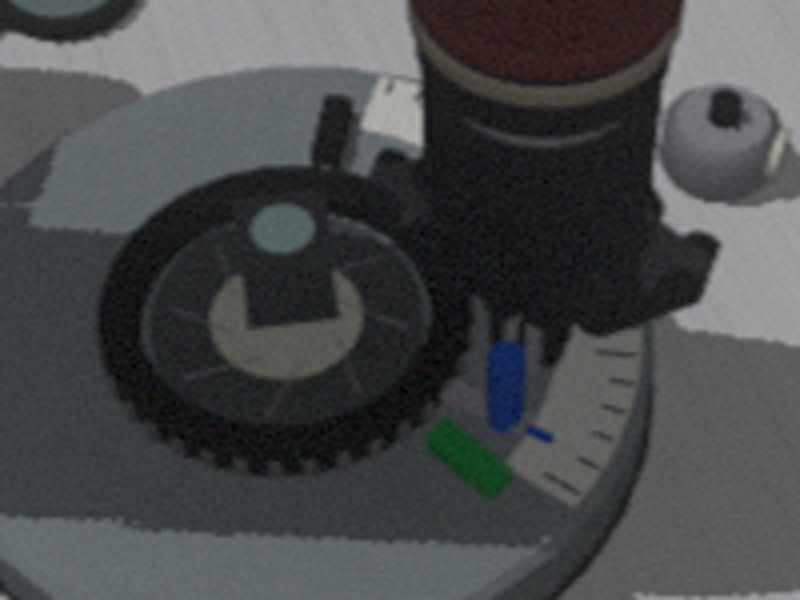

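```bash
python3 -m handwheel '[[[0,0,1,0,0.0017,0,1],[0,0,1,0,0.0017,0,1],[0,0,1,0,0.0017,0,1],[0,0,1,0,0.0017,0,1],[0,0,0.5,0,0.0009,0,1],[0,0,0.5,0,0.0009,0,1],[0,0,0,0,0,0,1]]]'; python3 -m handwheel '[[[0,0,0,0,0.0006,0,1],[0,0,0,0,0.0006,0,1]]]'; python3 -m handwheel '[[[0,0,0,0,0.0006,0,1],[0,0,0,0,0.0006,0,1]]]'
python3 - <<'E'
from h import *
p,d=vision.camera("side"); cv2.imwrite("pics/s5.png",cv2.resize(p[220:380,220:420,::-1],None,fx=4,fy=3.75,interpolation=cv2.INTER_CUBIC)); s=robot.read_state();print(s["wrist_force"],ang(s["eef_pos"]))
E
```

```text
time_s: 7.53
eef_pos: [0.584, -0.1142, 0.0733]
tcp_rot: [-180.0, 0.0, -44.0]
wrist_force: [0.9, 0.6, 1.1]
gripper_width: 0.001
time_s: 7.7
eef_pos: [0.5835, -0.1147, 0.0733]
tcp_rot: [-179.9, 0.0, -43.9]
wrist_force: [4.4, 3.7, 0.5]
gripper_width: -0.002
time_s: 7.87
eef_pos: [0.5829, -0.1151, 0.0733]
tcp_rot: [-179.9, 0.0, -43.9]
wrist_force: [5.9, 6.3, 0.2]
gripper_width: 0.002
[4.7683279  5.01273388 0.93312307] [[  0.09797792 -44.43658125]]
```

View pics/s5.png

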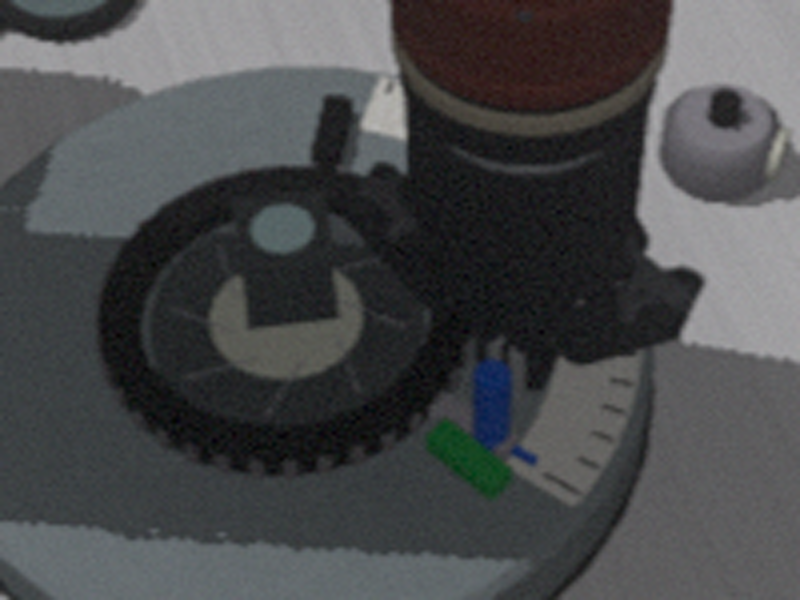

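The force rises firmly to about 8 N and the post rests against the green stop. I'll back off, rise and hop over to the other side.

```bash
python3 -m handwheel '[[[0,0,0,0,-0.002,0,1],[0,0,0,0,-0.004,0,1],[0,0,0,0,-0.004,0,1],[0,0,0,0,0,-0.02,1],[0,0,0,0,0,-0.02,1],[0,0,0,0,0,-0.02,1],[0,0,0,0,0,-0.02,1],[0,0,0,0,0,0,1]]]'; python3 -m handwheel '[[[0,0,3,-0.0001,0.0051,0,1],[0,0,3,-0.0001,0.0051,0,1],[0,0,3,-0.0001,0.0051,0,1],[0,0,3,-0.0001,0.0051,0,1],[0,0,3,-0.0001,0.0051,0,1],[0,0,3,-0.0001,0.0051,0,1],[0,0,3,-0.0001,0.0051,0,1],[0,0,3,-0.0001,0.0051,0,1],[0,0,3,-0.0001,0.0051,0,1],[0,0,3,-0.0001,0.0051,0,1],[0,0,2,0,0.0051,0,1],[0,0,0,0,0.003,0,1],[0,0,0,0,0,0,1],[0,0,0,0,0,0,1]]]'
python3 - <<'E'
from h import *
s=robot.read_state();print(s["wrist_force"],ang(s["eef_pos"]),s["q"])
p,d=vision.camera("wrist"); cv2.imwrite("pics/w6.png",p[:,:,::-1]); 
E
```

```text
time_s: 8.58
eef_pos: [0.5911, -0.1095, 0.1577]
tcp_rot: [-179.9, -0.3, -43.9]
wrist_force: [0.8, -0.1, 1.0]
gripper_width: -0.001
time_s: 9.75
eef_pos: [0.5385, -0.1372, 0.1531]
tcp_rot: [180.0, 0.0, -75.9]
wrist_force: [-1.1, -0.8, 0.5]
gripper_width: 0.002
[-1.11659858 -0.77930929  0.46573229] [[  0.09417013 -74.29366576]] [-2.77742937e+01 -1.79684748e+00 -1.04854706e+01  8.13250572e+01
 -3.87721491e-03  1.38103795e+02]
```

View pics/w6.png

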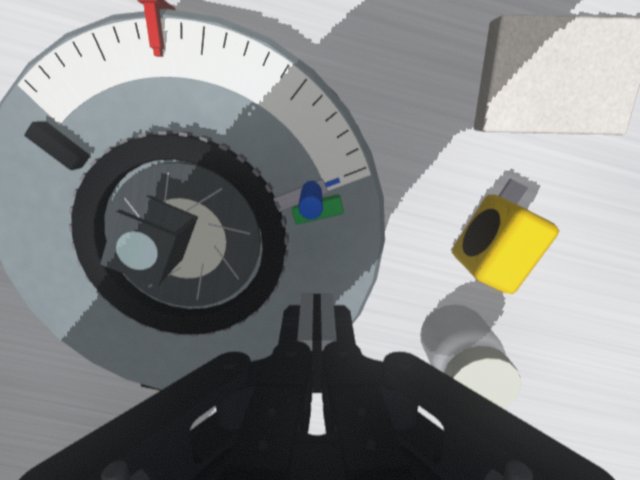

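```bash
python3 - <<'E'
from h import *
p=wray([[311,209]],.1); print(p,ang(p))
p=wray([[339,181],[160,54],[370,168]],.052); print(ang(p))
p=wray([[370,168],[346,177],[308,78],[205,27],[95,35]],.0455); print(ang(p))
im=cv2.imread("pics/w6.png"); cv2.imwrite("pics/w6c.png",cv2.resize(im[150:230,270:390],None,fx=6,fy=6,interpolation=cv2.INTER_CUBIC))
E
```

```text
[[ 0.56898863 -0.1259423   0.1       ]] [[  0.09718954 -54.82492727]]
[[  0.11660932 -54.87686139]
 [  0.11887613  14.47644249]
 [  0.13879172 -54.55706685]]
[[  0.13932823 -55.06156211]
 [  0.12199198 -55.05141459]
 [  0.13802931 -25.69721205]
 [  0.13702336   3.13198399]
 [  0.13666947  31.78936744]]
```

View pics/w6c.png

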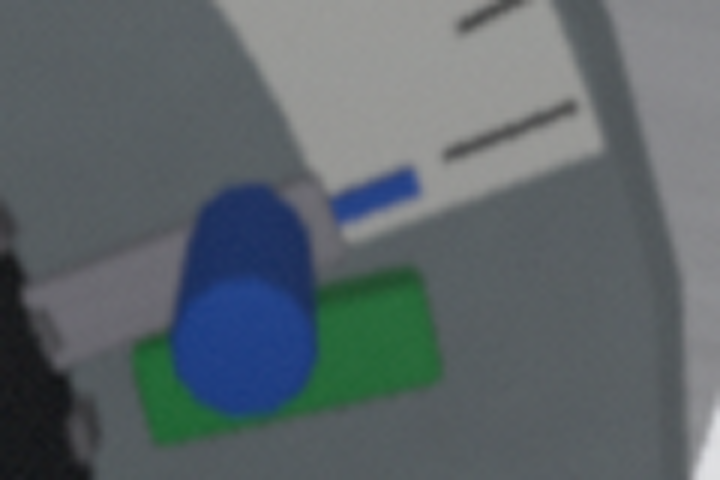

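```bash
python3 -m handwheel '[[[0,0,0,0.003,0,0.02,1],[0,0,0,0,0,0.02,1],[0,0,0,0,0,0.02,1],[0,0,0,0,0,0.015,1],[0,0,0,0,0,0.005,1],[0,0,0,0,0,0,1],[0,0,0,0,0,0,1]]]'
```

```text
time_s: 10.38
eef_pos: [0.5395, -0.1401, 0.0739]
tcp_rot: [-180.0, -0.0, -75.9]
wrist_force: [-0.3, -0.4, 0.8]
gripper_width: -0.0
```

```bash
python3 -m handwheel '[[[0,0,-2,-0.0001,-0.0034,0,1],[0,0,-2,0,-0.0034,0,1],[0,0,-2,-0.0001,-0.0034,0,1],[0,0,-2,0,-0.0034,0,1],[0,0,-2,-0.0001,-0.0034,0,1],[0,0,-2,0,-0.0034,0,1],[0,0,-2,-0.0001,-0.0034,0,1],[0,0,-2,0,-0.0034,0,1],[0,0,-2,-0.0001,-0.0034,0,1],[0,0,-2,0,-0.0034,0,1],[0,0,-2,-0.0001,-0.0034,0,1],[0,0,-2,0,-0.0034,0,1],[0,0,-2,-0.0001,-0.0034,0,1],[0,0,-2,0,-0.0034,0,1],[0,0,-2,-0.0001,-0.0034,0,1],[0,0,-2,0,-0.0034,0,1],[0,0,-2,-0.0001,-0.0034,0,1],[0,0,-2,0,-0.0034,0,1],[0,0,-2,-0.0001,-0.0034,0,1]]]'
python3 - <<'E'
from h import *
s=robot.read_state();print(s["wrist_force"],ang(s["eef_pos"]))
p,d=vision.camera("wrist"); cv2.imwrite("pics/w7.png",p[:,:,::-1]); 
E
```

```text
time_s: 11.97
eef_pos: [0.5931, -0.1059, 0.0749]
tcp_rot: [180.0, -0.1, -37.8]
wrist_force: [-2.4, 0.5, 0.6]
gripper_width: -0.002
[-2.37163738  0.52127185  0.55122809] [[  0.09972788 -36.54175501]]
```

View pics/w7.png

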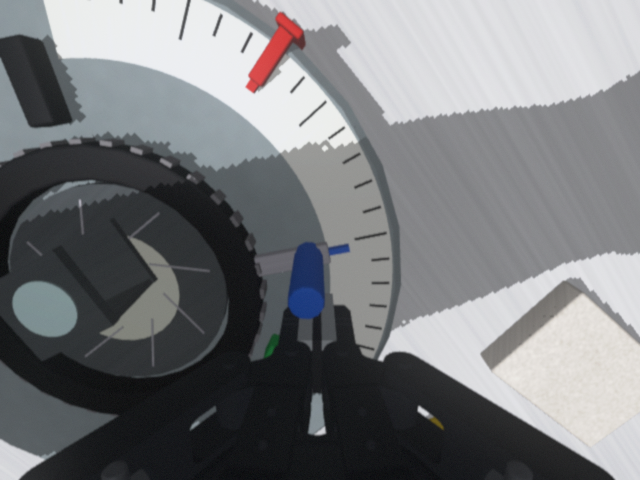

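```bash
python3 -m handwheel '[[[0,0,-2,-0.0001,-0.0034,0,1],[0,0,-2,-0.0001,-0.0034,0,1],[0,0,-2,-0.0001,-0.0034,0,1],[0,0,-2,-0.0001,-0.0034,0,1],[0,0,-2,-0.0001,-0.0034,0,1],[0,0,-2,-0.0001,-0.0034,0,1],[0,0,-2,-0.0001,-0.0034,0,1],[0,0,-2,-0.0001,-0.0034,0,1],[0,0,-2,-0.0001,-0.0034,0,1],[0,0,-2,-0.0001,-0.0034,0,1],[0,0,-2,-0.0001,-0.0034,0,1],[0,0,-2,-0.0001,-0.0034,0,1],[0,0,-2,-0.0001,-0.0034,0,1],[0,0,-2,-0.0001,-0.0034,0,1],[0,0,-2,-0.0001,-0.0034,0,1],[0,0,-1,0,-0.0017,0,1],[0,0,-1,0,-0.0017,0,1],[0,0,0,0,0,0,1],[0,0,0,0,0,0,1]]]'
python3 - <<'E'
from h import *
s=robot.read_state();print(s["wrist_force"],ang(s["eef_pos"]))
p,d=vision.camera("wrist"); cv2.imwrite("pics/w8.png",p[:,:,::-1]);cv2.imwrite("pics/w8c.png",cv2.resize(p[160:280,260:420,::-1],None,fx=5,fy=5,interpolation=cv2.INTER_CUBIC))
E
```

```text
time_s: 13.6
eef_pos: [0.6123, -0.0556, 0.0737]
tcp_rot: [-180.0, -0.0, -6.0]
wrist_force: [-0.4, -0.8, 0.8]
gripper_width: -0.001
[-0.44284406 -0.82850165  0.79350624] [[ 0.09975335 -5.24750202]]
```

View pics/w8c.png

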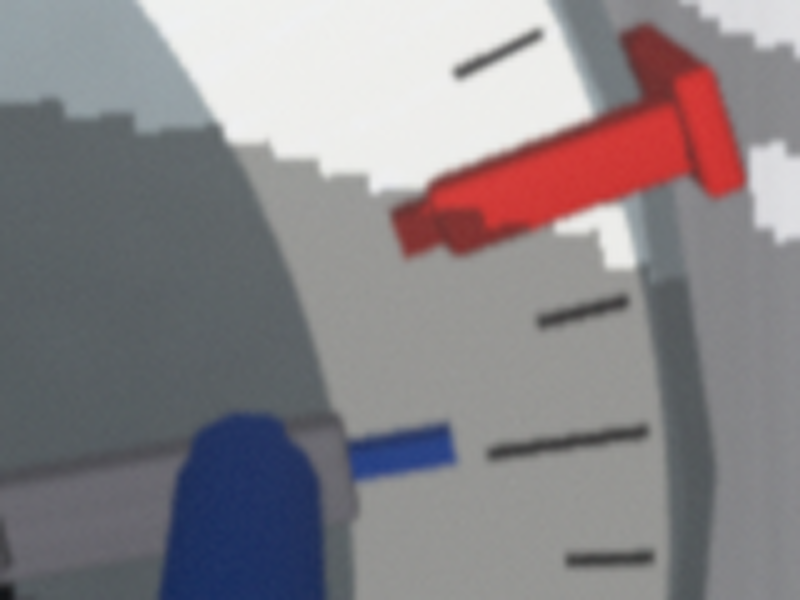

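```bash
python3 - <<'E'
from h import *
p=wray([[260+452/5,160+445/5],[260+398/5,160+235/5]],.052); print(p,ang(p))
E
```

```text
[[ 0.63035234 -0.03642334  0.052     ]
 [ 0.62691959 -0.01507617  0.052     ]] [[ 0.11778417  4.90776137]
 [ 0.11817415 15.42110217]]
```

```bash
python3 -m handwheel '[[[0,0,-1.5,0,-0.0026,0,1],[0,0,-1.5,0,-0.0026,0,1],[0,0,-1.5,0,-0.0026,0,1],[0,0,-1.5,0,-0.0026,0,1],[0,0,-1,0,-0.0017,0,1],[0,0,-0.5,0,-0.0009,0,1],[0,0,0,0,0,0,1],[0,0,0,0,0,0,1]]]'
cat > look.py <<'E'
import sys
from h import *
k=sys.argv[1]
s=robot.read_state();print(s["wrist_force"],s["eef_pos"],ang(s["eef_pos"]))
p,d=vision.camera("wrist"); cv2.imwrite(f"pics/w{k}.png",p[:,:,::-1]);cv2.imwrite(f"pics/w{k}c.png",cv2.resize(p[190:280,290:390,::-1],None,fx=8,fy=6.667,interpolation=cv2.INTER_CUBIC))
E
python3 look.py 9
```

```text
time_s: 14.32
eef_pos: [0.6125, -0.0422, 0.0731]
tcp_rot: [-180.0, 0.0, 1.6]
wrist_force: [0.3, -0.0, 0.2]
gripper_width: 0.002
[ 0.26182257 -0.04918061  0.19412513] [ 0.61253079 -0.04222713  0.07311742] [[0.09962247 2.45820875]]
```

View pics/w9c.png

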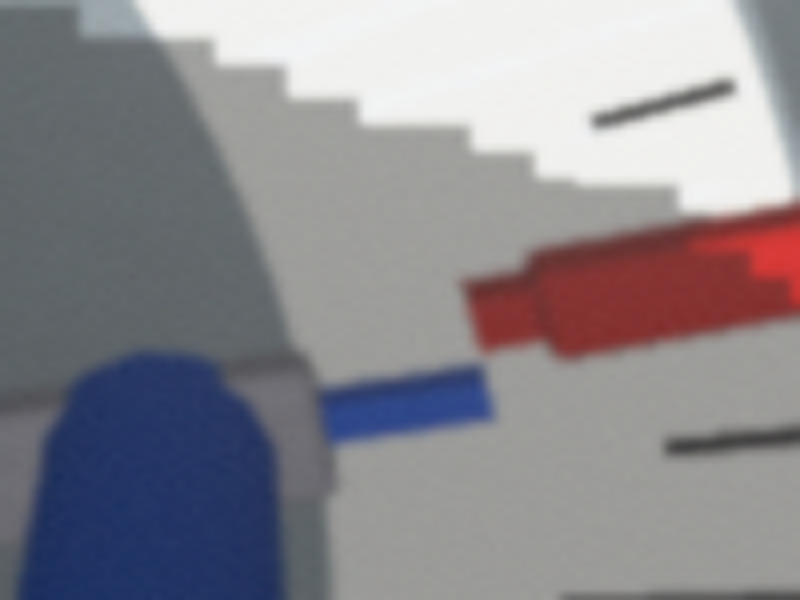

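```bash
cat > a.py <<'E'
import sys
from h import *
v=list(map(float,sys.argv[1:])); q=np.array(v).reshape(-1,2)/[8,6.667]+[290,190]
a=ang(wray(q,.052)); print(a, "remaining", a[1,1]-a[0,1])
E
python3 a.py 489 403 477 324
```

```text
[[ 0.11802111 12.2744995 ]
 [ 0.11842132 15.23378803]] remaining 2.9592885230626145
```

```bash
python3 -m handwheel '[[[0,0,-0.5,0,-0.0009,0,1],[0,0,-0.5,0,-0.0009,0,1],[0,0,-0.5,0,-0.0008,0,1],[0,0,-0.4,0,-0.0006,0,1],[0,0,-0.3,0,-0.0005,0,1],[0,0,0,0,0,0,1],[0,0,0,0,0,0,1],[0,0,0,0,0,0,1]]]'
python3 look.py 10
```

```text
time_s: 15.03
eef_pos: [0.6125, -0.0388, 0.0732]
tcp_rot: [-180.0, 0.0, 3.8]
wrist_force: [-0.4, -1.2, -0.1]
gripper_width: -0.001
[-0.40546496 -1.22325316 -0.05751056] [ 0.61246816 -0.03879933  0.07324309] [[0.0997658  4.42692103]]
```

View pics/w10c.png

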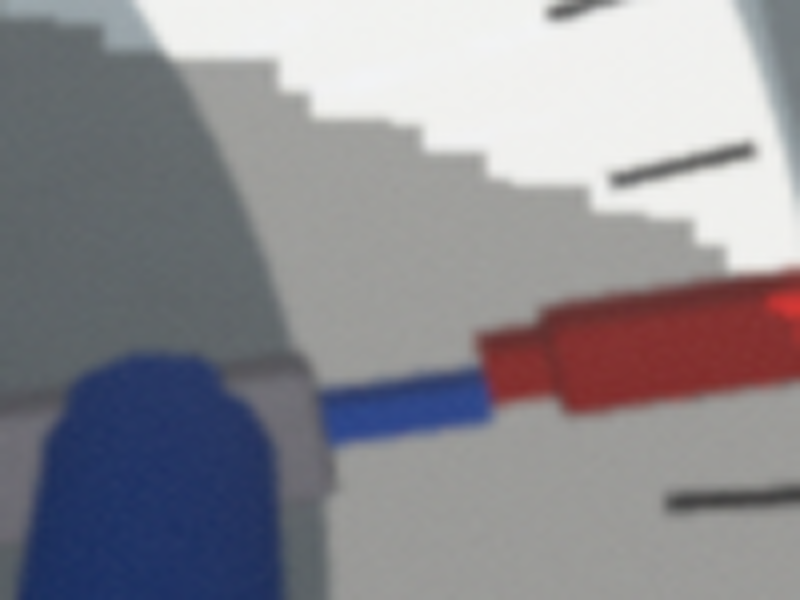

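```bash
python3 a.py 490 403 488 377; python3 a.py 488 393 486 370
```

```text
[[ 0.11822015 14.27026769]
 [ 0.11842524 15.24190605]] remaining 0.97163835878127
[[ 0.11822233 14.65201005]
 [ 0.11840001 15.51033172]] remaining 0.8583216675894505
```

```bash
python3 -m handwheel '[[[0,0,-0.3,0,-0.0005,0,1],[0,0,-0.3,0,-0.0005,0,1],[0,0,-0.2,0,-0.0003,0,1],[0,0,0,0,0,0,1],[0,0,0,0,0,0,1],[0,0,0,0,0,0,1]]]'
python3 look.py 11
```

```text
time_s: 15.58
eef_pos: [0.6124, -0.0375, 0.0733]
tcp_rot: [-180.0, -0.0, 4.6]
wrist_force: [-1.0, -1.6, -0.7]
gripper_width: -0.002
[-0.96616321 -1.64881175 -0.65551038] [ 0.61240945 -0.03750137  0.07327322] [[0.09981591 5.17236773]]
```

View pics/w11c.png

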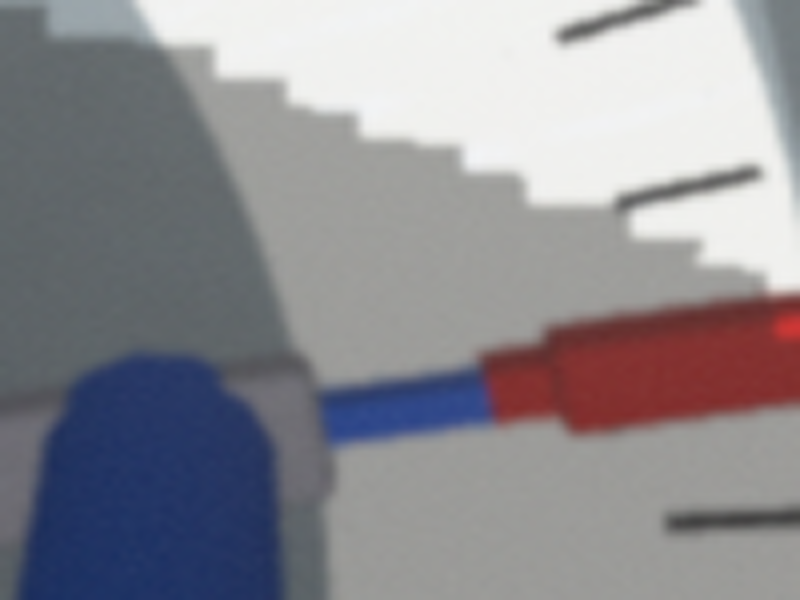

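```bash
python3 -m handwheel '[[[0,0,-0.1,0,-0.0002,0,1],[0,0,-0.1,0,-0.0002,0,1],[0,0,0,0,0,0,1],[0,0,0,0,0,0,1],[0,0,0,0,0,0,1]]]'
python3 look.py 12
```

```text
time_s: 16.05
eef_pos: [0.6124, -0.0371, 0.0733]
tcp_rot: [-180.0, -0.0, 4.8]
wrist_force: [-0.9, -2.0, -1.3]
gripper_width: 0.0
[-0.93942785 -1.98728789 -1.2641344 ] [ 0.61239968 -0.03714784  0.07330614] [[0.09983867 5.37493069]]
```

View pics/w12c.png

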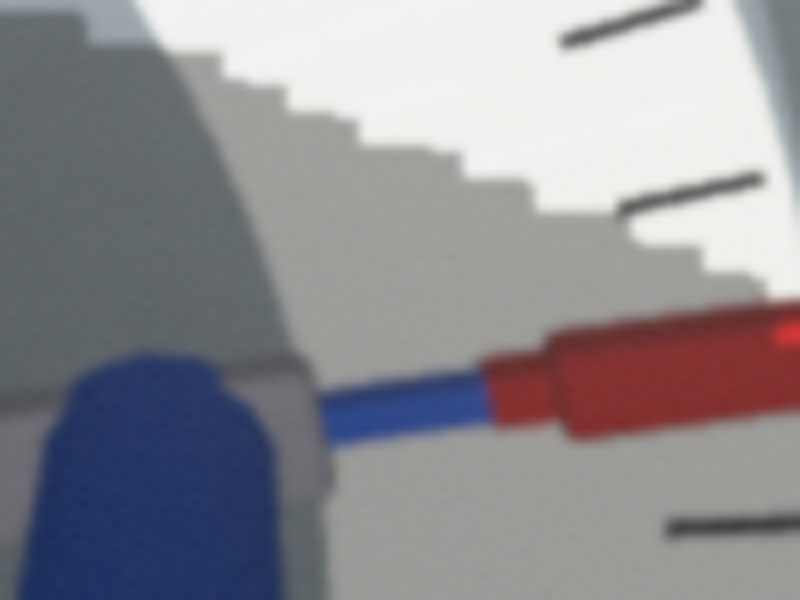

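```bash
python3 -m handwheel '[[[0,0,0,0,0.002,0,1],[0,0,0,0,0.006,0,1],[0,0,0,0,0.008,0,1],[0,0,0,0,0,-0.02,1],[0,0,0,0,0,-0.02,1],[0,0,0,0,0,-0.02,1],[0,0,0,0,0,-0.02,1],[0,0,0,0,0,0,1],[0,0,0,0,0,0,1]]]'
python3 - <<'E'
from h import *
p,d=vision.camera("wrist"); cv2.imwrite("pics/w13.png",p[:,:,::-1]); s=robot.read_state(); print(s["eef_pos"])
E
```

```text
time_s: 16.85
eef_pos: [0.6147, -0.054, 0.1548]
tcp_rot: [179.9, -0.2, 4.7]
wrist_force: [-0.5, -0.4, -0.5]
gripper_width: 0.002
[ 0.61399651 -0.05367552  0.15335674]
```

View pics/w13.png

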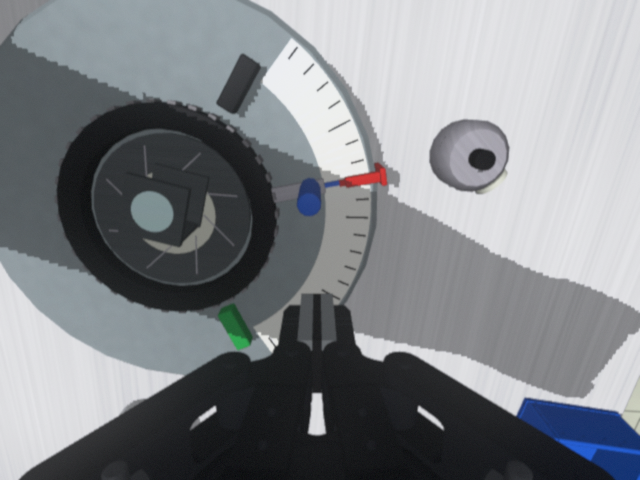

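```bash
python3 -m handwheel '[[[0,0,0,0,0.023,0,1],[0,0,0,0,0.023,0,1],[0,0,0,0,0,0.02,1],[0,0,0,0,0,0.02,1],[0,0,0,0,0,0.02,1],[0,0,0,0,0,0.005,1],[0,0,0,0,0,0,1],[0,0,0,0,0,0,1],[0,0,0,0,0,0,1]]]'
python3 - <<'E'
from h import *
s=robot.read_state(); print(s["eef_pos"])
p,d=vision.camera("wrist"); cv2.imwrite("pics/w14.png",p[:,:,::-1]); 
E
```

```text
time_s: 17.65
eef_pos: [0.6182, -0.0991, 0.0895]
tcp_rot: [180.0, -0.1, 4.8]
wrist_force: [-1.0, -0.0, -0.1]
gripper_width: 0.002
[ 0.61815412 -0.09914908  0.08952355]
```

View pics/w14.png

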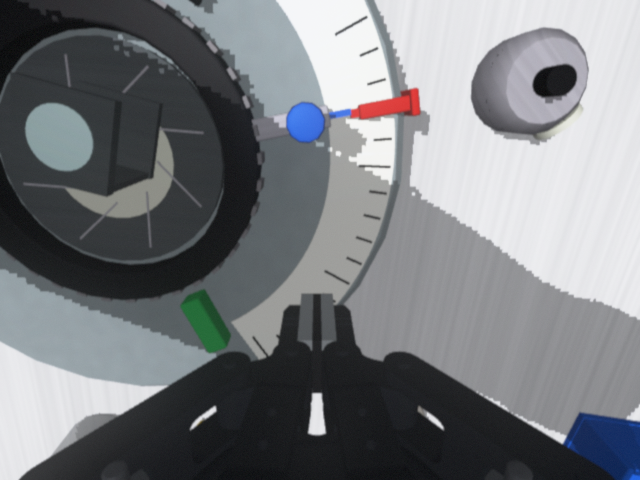

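```bash
python3 - <<'E'
from h import *
im=cv2.imread("pics/w14.png"); cv2.imwrite("pics/w14c.png",cv2.resize(im[85:145,325:405],None,fx=10,fy=10,interpolation=cv2.INTER_CUBIC))
V=im.astype(int)[85:145,325:425]
b=(V[:,:,0]>V[:,:,2]+60); r=(V[:,:,2]>V[:,:,0]+70)
def cen(m,c0,c1):
    out=[]
    for c in range(c0,c1):
        ys=np.where(m[:,c])[0]
        if len(ys): out.append((c+325,ys.mean()+85,len(ys)))
    return out
print(cen(b,5,40)); print(cen(r,20,70))
E
```

```text
[(330, np.float64(114.5), 6), (331, np.float64(114.5), 6), (332, np.float64(114.5), 6), (333, np.float64(114.5), 6), (334, np.float64(114.5), 6), (335, np.float64(114.0), 7), (336, np.float64(114.0), 7), (337, np.float64(114.0), 7), (338, np.float64(114.0), 7), (339, np.float64(114.0), 7), (340, np.float64(113.5), 8), (341, np.float64(113.0), 7), (342, np.float64(113.0), 7), (343, np.float64(113.0), 7), (344, np.float64(113.0), 7), (345, np.float64(112.5), 8), (346, np.float64(112.0), 7), (347, np.float64(112.0), 7), (348, np.float64(112.0), 7), (349, np.float64(112.0), 7), (350, np.float64(112.0), 5)]
[(351, np.float64(116.0), 3), (352, np.float64(113.0), 9), (353, np.float64(113.0), 9), (354, np.float64(113.0), 9), (355, np.float64(113.0), 9), (356, np.float64(113.0), 9), (357, np.float64(112.0), 9), (358, np.float64(111.5), 10), (359, np.float64(110.5), 12), (360, np.float64(111.0), 13), (361, np.float64(111.0), 15), (362, np.float64(111.0), 15), (363, np.float64(111.0), 15), (364, np.float64(111.0), 15), (365, np.float64(111.0), 15), (366, np.float64(110.5), 16), (367, np.float64(110.0), 15), (368, np.float64(110.0), 15), (369, np.float64(110.0), 15), (370, np.float64(110.0), 15), (371, np.float64(109.5), 16), (372, np.float64(109.0), 15), (373, np.float64(109.0), 15), (374, np.float64(109.0), 15), (375, np.float64(109.0), 15), (376, np.float64(109.0), 15), (377, np.float64(108.5), 16), (378, np.float64(108.0), 15), (379, np.float64(108.0), 15), (380, np.float64(108.0), 15), (381, np.float64(108.0), 15), (382, np.float64(107.5), 16), (383, np.float64(107.0), 15), (384, np.float64(107.0), 15), (385, np.float64(107.0), 15), (386, np.float64(107.0), 15), (387, np.float64(106.5), 16), (388, np.float64(106.5), 16), (389, np.float64(106.0), 15), (390, np.float64(106.0), 15), (391, np.float64(106.0), 15), (392, np.float64(106.0), 15), (393, np.float64(105.5), 16), (394, np.float64(105.0), 15)]
```

View pics/w14c.png

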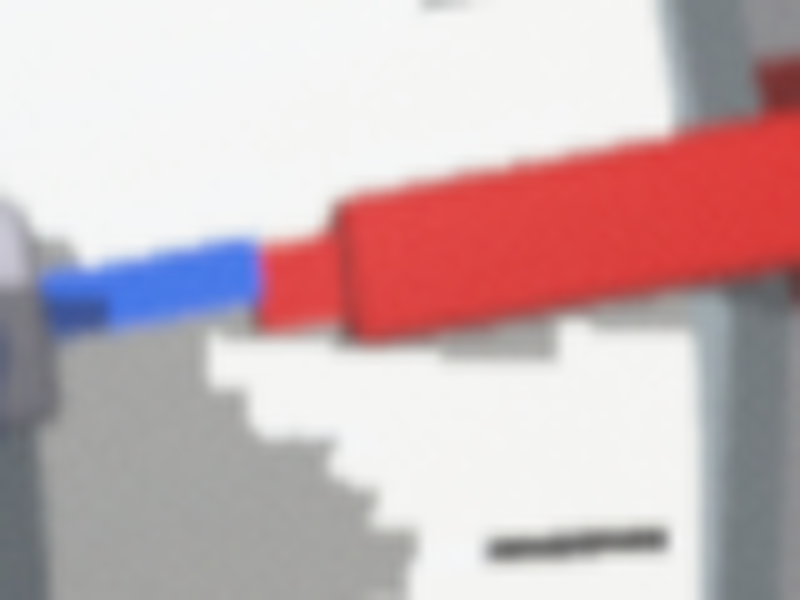

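```bash
python3 -m handwheel '[[[0,0,0,0,0,-0.03,1],[0,0,0,0,0,-0.03,1],[0,0,0,0,0,-0.03,1],[0,0,0,0,0,-0.03,1],[0,0,0,0,0.04,-0.02,1],[0,0,0,0,0.04,0,1],[0,0,0,0,0.04,0,1],[0,0,0,0,0.04,0,1],[0,0,0,0,0.04,0,1],[0,0,0,0,0.04,0,1],[0,0,0,0,0,0,1],[0,0,0,0,0,0,1],[0,0,0,0,0,0,1]]]'
python3 - <<'E'
from h import *
for n in ["top","side"]:
    p,d=vision.camera(n); q=np.load(n+"_p.npy"); cv2.imwrite(f"pics/{n}15.png",p[:,:,::-1])
    u0,v0=(320,210) if n=="top" else (310,235)
    cv2.imwrite(f"pics/{n}15c.png",cv2.resize(p[v0:v0+50,u0:u0+70,::-1],None,fx=10,fy=10,interpolation=cv2.INTER_CUBIC))
E
python3 - <<'E'
import cv2
import numpy as np
a=cv2.imread("pics/top15c.png");b=cv2.imread("pics/side15c.png")
cv2.imwrite("pics/both15.png",cv2.resize(np.hstack([a,b]),(800,300)))
a=cv2.imread("pics/top15.png");b=cv2.imread("pics/side15.png")
cv2.imwrite("pics/full15.png",cv2.resize(np.hstack([a,b]),(800,300)))
E
```

```text
time_s: 18.78
eef_pos: [0.6374, -0.3353, 0.2277]
tcp_rot: [180.0, -0.0, 4.7]
wrist_force: [1.2, 0.5, -0.1]
gripper_width: 0.003
```

View pics/both15.png

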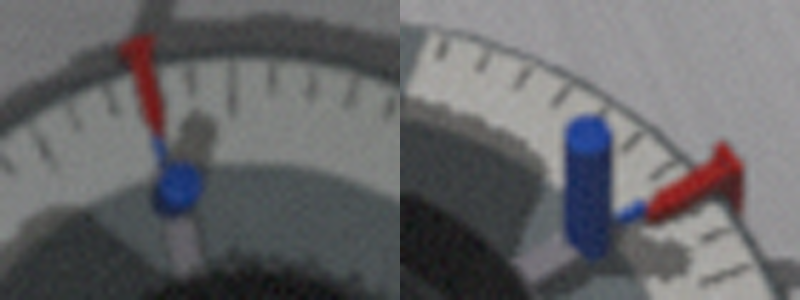

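View pics/full15.png

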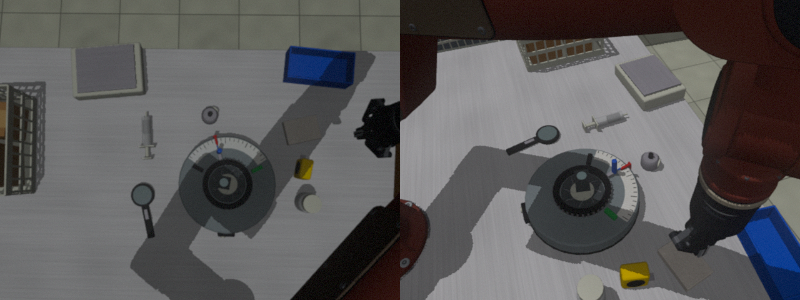

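Both views show the blue pointer in line with the red tip. The bystanders are in place and the arm is clear.

```bash
python3 -c "
from workcell import robot
print(robot.finish_job())"
```

```text
the job is handed in; nothing more can be done
None
```

The iris is set and handed in at about 19 s, with the arm clear. I pushed the lever clockwise to the green stop with closed fingertips. I then hopped over the post and pushed it back counterclockwise until the blue pointer met the red clip.

- **Zero stop:** The contact force rose to about 8 N against the stop. In the wrist picture the pointer then lined up with the scale's zero tick to within about 0.2°.
- **Final setting:** The last checks disagreed slightly. The slanted wrist view during the final push showed the pointer about 0.1° short of the clip. The straight-down wrist view after backing off showed it about 0.3° past, roughly 0.5 mm. I trusted the straight-down view more and left the lever there, since the offset is well inside the width of the tip. The top and side pictures show pointer and clip in line.
- **Other things on the table:** The wrist force readings I took peaked at about 9 N, at the zero stop. By eye in the final pictures, the loupe and the other things were where they started. I did not measure their positions.
- **Ring lift:** I did not measure it; the fingertips only pushed the post sideways.

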